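Load the heel clamp, release its safety catch and hold the lever

TASK

Find the empty seat in the nest of the green fixture and lay one of the spare black heel blanks flat in it, squarely on its yellow floor between the ribs, leaving the heels that are already seated in place. Then flip the yellow safety catch fully over to the right, away from the lever, and after that pull the red-gripped lever all the way toward the robot so that the clamp closes, and finish while still gripping it there with all three heels in their seats. Leave the other things on the table alone.

Things in the scene. Friction and masses are not known exactly. Their poses are not given: they have to be found in the camera images.
- fixture: Green heel clamp, bolted down: base plate 270 mm (x) by 385 mm (y -255 to +130) by 6 mm. Origin at table height; x points away from the robot, y left, z up; turned up to 0.15 rad. Left (y 40 to 100): nest of three seats in a row along x, 80 mm apart. Near y = 0: low steel clamp bar. Right (y -130): red-gripped bail lever; outside it (y -225) the yellow safety catch.
- seat_front (a point): Centre of the floor (6 mm above the table; yellow if empty) of the seat nearest the robot; a seated heel's origin belongs here. Seat 70 mm long in fixture x between ribs 10 mm wide, 10 mm high. Fence on its left (+y), 31 mm from this point, 14 mm high, cut away 52 mm at the middle for a finger; right side open to the clamp bar, 61 mm from this point, top 29 mm above the floor.
- seat_middle (a point): The same for the middle seat.
- seat_back (a point): The same for the seat farthest from the robot.
- lever (a joint): Bail lever, rad: 0 = at rest, leaning 0.30 back (away from the robot); 1.0 = fully pulled, at its stop, leaning 0.70 toward the robot. A spring returns it when let go: about 3 N at the grip at first, 8 N at the end. Blocked (0.1 of play) while the catch is on. It drives the clamp bar 29.5 mm toward the nest (+y), which pushes the heels home against the fence.
- lever_grip (a point): Middle of the red round grip of the bail lever: a horizontal bar 16 mm thick along fixture y, 88 mm clear between two 12 mm round arms, free above and below; it moves with the lever, 130 mm from lever_hinge. About 186 mm above the table at rest and 161 mm when pulled.
- lever_hinge (a point): Middle of the lever's pivot shaft, which runs along fixture y, 62 mm above the table; the lever turns about it, its top coming toward the robot (fixture -x).
- catch (a joint): Yellow safety catch, rad: 0 = on (paddle leaning 0.35 rad to the left, toward the lever; its nose stands in front of the lever's right arm); 1.1 = fully off (paddle thrown over to the right, 0.75 rad past upright). It is light (about 2 N at the tip) and stays where it is left. Up to about 0.25 it blocks the lever; throw it fully over.
- catch_tip (a point): Top end of the catch's yellow paddle, the part to push or pinch: 26 mm along fixture x, 10 mm thick, 80 mm long from the catch's shaft; about 120 mm above the table when on. It moves with the catch; push near this end, so that no part above the fingers meets the paddle.
- catch_hinge (a point): Point on the catch's shaft at the foot of the paddle, 45 mm above the table; the shaft runs along fixture x and the paddle swings about it to the right (fixture -y). From 45 mm to 85 mm left of the paddle's foot (fixture +y) the space over the base plate is free.
- heel_a: Black rubber heel blank, D-shaped: 64 mm long (x) by 60 mm wide (y) by 18 mm high, 60 g; flat end at x = -32 mm, straight parallel sides 60 mm apart from there to about x = 0, round end at x = +32 mm. Origin at the centre of its underside. All four are alike; two lie in seats of the nest with their x along the fixture's x, two are spares on the table left of the fixture.
- heel_b: Black rubber heel blank, D-shaped: 64 mm long (x) by 60 mm wide (y) by 18 mm high, 60 g; flat end at x = -32 mm, straight parallel sides 60 mm apart from there to about x = 0, round end at x = +32 mm. Origin at the centre of its underside. All four are alike; two lie in seats of the nest with their x along the fixture's x, two are spares on the table left of the fixture.
- heel_c: Black rubber heel blank, D-shaped: 64 mm long (x) by 60 mm wide (y) by 18 mm high, 60 g; flat end at x = -32 mm, straight parallel sides 60 mm apart from there to about x = 0, round end at x = +32 mm. Origin at the centre of its underside. All four are alike; two lie in seats of the nest with their x along the fixture's x, two are spares on the table left of the fixture.
- heel_d: Black rubber heel blank, D-shaped: 64 mm long (x) by 60 mm wide (y) by 18 mm high, 60 g; flat end at x = -32 mm, straight parallel sides 60 mm apart from there to about x = 0, round end at x = +32 mm. Origin at the centre of its underside. All four are alike; two lie in seats of the nest with their x along the fixture's x, two are spares on the table left of the fixture.
- thread_black: Bobbin of black thread, 38 mm wide, 50 mm high, a bystander; origin at the centre of its underside.
- thread_white: Bobbin of white thread with blue ends, 38 mm wide, 50 mm high, a bystander; origin at the centre of its underside.
- cement_tin: Small cement tin, 75 mm wide, 72 mm high, a bystander; origin at the centre of its underside.
- spray_can: Spray can with red cap, 55 mm wide, 184 mm high, a bystander; origin at the centre of its underside.
- wedge: Wooden wedge lying, 120 x 36 x 30 mm, a bystander; origin at the centre of its underside.
Mind the look-alikes: they are no part of the job. What is shaped like the heel_d but blue or pink is not meant.

How it is judged:
On the way, in this order (a step that is already met when the one before it is completed fails the run):
1. every seat of the nest holds a heel blank lying flat and let go, with the catch still on and the lever at rest (((horizontal distance between heel_a and seat_front below 0.012 m and height (world z) of heel_a below 0.009 m and angle between heel_a's own z axis and vertical below 0.06 rad and contact force between the fingers and heel_a below 0.1 N) or (horizontal distance between heel_b and seat_front below 0.012 m and height (world z) of heel_b below 0.009 m and angle between heel_b's own z axis and vertical below 0.06 rad and contact force between the fingers and heel_b below 0.1 N) or (horizontal distance between heel_c and seat_front below 0.012 m and height (world z) of heel_c below 0.009 m and angle between heel_c's own z axis and vertical below 0.06 rad and contact force between the fingers and heel_c below 0.1 N) or (horizontal distance between heel_d and seat_front below 0.012 m and height (world z) of heel_d below 0.009 m and angle between heel_d's own z axis and vertical below 0.06 rad and contact force between the fingers and heel_d below 0.1 N)) and ((horizontal distance between heel_a and seat_middle below 0.012 m and height (world z) of heel_a below 0.009 m and angle between heel_a's own z axis and vertical below 0.06 rad and contact force between the fingers and heel_a below 0.1 N) or (horizontal distance between heel_b and seat_middle below 0.012 m and height (world z) of heel_b below 0.009 m and angle between heel_b's own z axis and vertical below 0.06 rad and contact force between the fingers and heel_b below 0.1 N) or (horizontal distance between heel_c and seat_middle below 0.012 m and height (world z) of heel_c below 0.009 m and angle between heel_c's own z axis and vertical below 0.06 rad and contact force between the fingers and heel_c below 0.1 N) or (horizontal distance between heel_d and seat_middle below 0.012 m and height (world z) of heel_d below 0.009 m and angle between heel_d's own z axis and vertical below 0.06 rad and contact force between the fingers and heel_d below 0.1 N)) and ((horizontal distance between heel_a and seat_back below 0.012 m and height (world z) of heel_a below 0.009 m and angle between heel_a's own z axis and vertical below 0.06 rad and contact force between the fingers and heel_a below 0.1 N) or (horizontal distance between heel_b and seat_back below 0.012 m and height (world z) of heel_b below 0.009 m and angle between heel_b's own z axis and vertical below 0.06 rad and contact force between the fingers and heel_b below 0.1 N) or (horizontal distance between heel_c and seat_back below 0.012 m and height (world z) of heel_c below 0.009 m and angle between heel_c's own z axis and vertical below 0.06 rad and contact force between the fingers and heel_c below 0.1 N) or (horizontal distance between heel_d and seat_back below 0.012 m and height (world z) of heel_d below 0.009 m and angle between heel_d's own z axis and vertical below 0.06 rad and contact force between the fingers and heel_d below 0.1 N)) and value of joint catch below 0.4 rad and value of joint lever below 0.12 rad), for 0.2 s.
2. the safety catch is flipped over, with the lever still at rest (value of joint catch above 0.85 rad and value of joint lever below 0.12 rad), for 0.2 s.
3. the lever is pulled fully toward the robot (value of joint lever above 0.9 rad and value of joint catch above 0.75 rad), for 0.2 s.
At the end, for the whole second after the job is handed in: The fingers hold the lever (contact of more than 2 N) still and at 0.9 rad or more of its 1.0 rad; the catch is at 0.75 rad or more; each of the three seats has a heel blank lying flat and let go on its floor within 7 mm of the seat's centre (all of step 3 and ((horizontal distance between heel_a and seat_front below 0.007 m and height (world z) of heel_a below 0.009 m and angle between heel_a's own z axis and vertical below 0.06 rad and contact force between the fingers and heel_a below 0.1 N) or (horizontal distance between heel_b and seat_front below 0.007 m and height (world z) of heel_b below 0.009 m and angle between heel_b's own z axis and vertical below 0.06 rad and contact force between the fingers and heel_b below 0.1 N) or (horizontal distance between heel_c and seat_front below 0.007 m and height (world z) of heel_c below 0.009 m and angle between heel_c's own z axis and vertical below 0.06 rad and contact force between the fingers and heel_c below 0.1 N) or (horizontal distance between heel_d and seat_front below 0.007 m and height (world z) of heel_d below 0.009 m and angle between heel_d's own z axis and vertical below 0.06 rad and contact force between the fingers and heel_d below 0.1 N)) and ((horizontal distance between heel_a and seat_middle below 0.007 m and height (world z) of heel_a below 0.009 m and angle between heel_a's own z axis and vertical below 0.06 rad and contact force between the fingers and heel_a below 0.1 N) or (horizontal distance between heel_b and seat_middle below 0.007 m and height (world z) of heel_b below 0.009 m and angle between heel_b's own z axis and vertical below 0.06 rad and contact force between the fingers and heel_b below 0.1 N) or (horizontal distance between heel_c and seat_middle below 0.007 m and height (world z) of heel_c below 0.009 m and angle between heel_c's own z axis and vertical below 0.06 rad and contact force between the fingers and heel_c below 0.1 N) or (horizontal distance between heel_d and seat_middle below 0.007 m and height (world z) of heel_d below 0.009 m and angle between heel_d's own z axis and vertical below 0.06 rad and contact force between the fingers and heel_d below 0.1 N)) and ((horizontal distance between heel_a and seat_back below 0.007 m and height (world z) of heel_a below 0.009 m and angle between heel_a's own z axis and vertical below 0.06 rad and contact force between the fingers and heel_a below 0.1 N) or (horizontal distance between heel_b and seat_back below 0.007 m and height (world z) of heel_b below 0.009 m and angle between heel_b's own z axis and vertical below 0.06 rad and contact force between the fingers and heel_b below 0.1 N) or (horizontal distance between heel_c and seat_back below 0.007 m and height (world z) of heel_c below 0.009 m and angle between heel_c's own z axis and vertical below 0.06 rad and contact force between the fingers and heel_c below 0.1 N) or (horizontal distance between heel_d and seat_back below 0.007 m and height (world z) of heel_d below 0.009 m and angle between heel_d's own z axis and vertical below 0.06 rad and contact force between the fingers and heel_d below 0.1 N)) and velocity of joint lever between -0.1 and 0.1 rad/s and contact force between the fingers and lever above 2 N); the arm keeps its last pose, push and grip.
It fails at once if the lever is forced (past 0.25 rad) with the catch still on (below 0.3 rad) (value of joint lever above 0.25 rad and value of joint catch below 0.3 rad).
It fails at once if a heel that was already seated is lifted or pushed out of place (more than 15 mm) (distance of any of heel_a, heel_b from where it was at the start of the episode above 0.015 m).
It fails at once if a bystander is shifted by more than 30 mm (distance of any of thread_black, thread_white, cement_tin, spray_can, wedge from where it was at the start of the episode above 0.03 m).
It also fails if it takes over 51 s, if anything falls off the work surface, if the arm or the gripper's body presses on something with over 40 N, if the wrist force passes 120 N, or if a joint passes its speed limit or range.

ROBOT

A 6-joint arm with a two-finger parallel gripper is mounted at the origin on a cart in front of the work surface, level with it; the furniture and walls round the work are solid. World frame = base frame: x ahead of the robot, y to its left, z up, the work surface at z = 0. Lengths are in m, angles in rad, forces in N, time in s.
With the tool pointing down it reaches from about 0.35 to 0.975 m from the base axis. Payload 4.9 kg.
Tool frame: the origin (TCP) lies between the finger pads; the fingertips stand 22 mm ahead of it and the grasp point (between the pads) lies 3 mm ahead of it; z points along the fingers, y is the line along which they close (so a half turn about z gives the same grasp; the last joint's range is limited). The gripper opens to 85 mm and grips with 20 to 120 N. Pads are 22 mm wide; open, the fingers measure 114 mm over their backs; the gripper's body (76 mm by 85 mm) begins 54 mm behind the grasp point. The pads swing forward as they close: fully open they stand 13 mm farther back than shut.
Start: joints at [1.114, 0.053, 1.613, -0, 1.476, -0.119], TCP at [0.207, 0.59, 0.253] pointing down, gripper open.
Joint ranges: [-3.01, 3.01], [-1.01, 2.22], [0.06, 2.58], [-1.02, 4.17], [0.09, 2.62], [-3.14, 3.14]. Speed limits (rad/s): [2.57, 2.57, 3.14, 3.14, 3.14, 3.14].

INTERFACE

Orientations are given as a unit quaternion [w, x, y, z].
In Python, from plant import state, grab_frame, get_calibration, job_done, recognise, regions_of gives the robot as it stands.
- The arm moves only by the tool apply_moves, never from a script. Its argument "targets" is a list of rows, each an object with "translation": the shift along the tool's x, y, z normalised to -1 to 1, where 1 is 100 mm, a list of three; "twist": the turn about the tool's z normalised to -1 to 1, where 1 is 0.1 rad; "hand": the opening, from 0 (shut) to 1 (fully open). A call has 1 to 8 rows; each row shifts and turns the commanded pose from where the row before left it, along the tool's axes as they then stand; what a row does not reach is not made up. A row lasts 1/10 s, in which the tool goes at most 50 mm and 8.59 degrees, less where a joint would pass 70% of its speed; a pose out of reach is approached as far as the arm can. A call with a number of a shift or a turn outside -1 to 1 is refused whole. A call with a gripper value outside its range is refused whole. The fingers move at their own pace and stop on an object; the grip force is fixed at half the most. Time passes only in rows, so rows that do not move let the fingers close. It gives the time, the measured TCP pose, the force, the opening and the grip force at its end, in the units of the state.
- state(): the state, without advancing time (a new reading comes with each control period).
- grab_frame(name): name is "side" or "top" or "wrist"; returns the picture (480x640x3 uint8, red, green, blue); there is no depth.
- get_calibration(name): a dict with "camera_matrix" (3x3 intrinsics, pixels), "pose" (4x4, takes a point from camera to world coordinates). Camera axes: x right, y up, looking along -z (the intrinsics and any distortion apply to the point x, -y, -z); pixel columns grow to the right and rows downward; lengths in m; the calibration is good to about 2 mm. A picture is of the moment at which its call begins: read the wrist's pose just before it. get_calibration takes no time and is no camera call; for the wrist camera it gives the pose at the moment of the call.
- job_done(): hands the job in; it is judged then, once.
Trained networks look in the newest picture that a camera, given by its name, has taken for a name from the list of things; names that differ only in an ending like _2 or _b are one class to them, and where a whole thing is asked for, a point or a joint stands for the part that bears it (a point fixed in the world has none). Each returns a list of dicts, best first, with "score" (0 to 1); they miss things now and then, are a little off and sometimes report something else, mostly with a low value. They report only what shows in the picture. A call takes as long as a camera call. They do not tell look-alikes from the thing itself.
- recognise(camera, query): "point" ([x, y, z] in m, in world coordinates, good to about 4 mm: the middle of the surface that is visible of it).
- regions_of(camera, query): "pixels" (480x640 bool, what is visible of it).
The state is a dict: "time": time; "joint_pos": joint angles; "joint_vel": joint speeds; "joint_efforts": joint torques, N m; "tool_pos": TCP position; "tool_rot": TCP orientation; "contact_force": force on the tool from outside, world axes, zero at the start; "ft_torque": the same for the moment, N m; "gripper_width": opening from 0.0 (shut) to 1.0 (fully open); "grasp_force": force on a finger pad.
Only numpy, scipy, OpenCV 4.12 (cv2) and the standard library are available. Lean on these libraries where they do the work, as an engineer would, in place of code of your own. Each camera call takes 0.05 s, during which the arm holds its last target. There are 200 camera calls.

## Working session

There is one attempt and no reset: what is moved stays moved. The work goes in short steps, Python scripts to look and compute and a tool call to move; the robot and the scene stay as the last step left them, time stands still between calls to the robot, and variables do not carry over. Pictures are saved under pics/ and viewed, at most 10 in all, crops included, and the job is handed in when it is done.

Besides the shell and the picture viewer there is one more tool, called after "Call:" by a JSON object that holds its "api" and its "payload", one argument or row to a line. apply_moves: Moves the arm, as the interface text tells. Its arguments: {"type":"object","properties":{"targets":{"type":"array"}},"required":["targets"]}

```bash
mkdir -p pics; cat > h.py <<'E'
import numpy as np, cv2
from plant import *
def save(cam,name):
    im=grab_frame(cam); cv2.imwrite(f'pics/{name}.png',im[:,:,::-1]); return im
def proj(cam,P):
    c=get_calibration(cam);K=np.array(c['camera_matrix']);T=np.linalg.inv(np.array(c['pose']))
    p=T[:3,:3]@np.array(P,float)+T[:3,3]; q=K@np.array([p[0],-p[1],-p[2]]); return q[:2]/q[2]
def ray(cam,uv,z):
    c=get_calibration(cam);K=np.array(c['camera_matrix']);T=np.array(c['pose'])
    d=np.linalg.solve(K,[uv[0],uv[1],1]); d=T[:3,:3]@np.array([d[0],-d[1],-d[2]]); o=T[:3,3]
    return o+d*(z-o[2])/d[2]
E
python3 - <<'E'
from h import *
s=state();print(s)
for c in ('top','side'):
    save(c,c+'0'); k=get_calibration(c);print(c,{a:np.round(b,3).tolist() if hasattr(b,'__len__') else b for a,b in k.items()})
    for q in ['fixture','heel_a','lever_grip','catch_tip','catch_hinge','lever_hinge','seat_front','spray_can','cement_tin','wedge','thread_black','thread_white']:
        try: print(q,[(np.round(r['point'],3).tolist(),round(r['score'],2)) for r in recognise(c,q)[:7]])
        except Exception as e: print(q,e)
E
```

```text
{'time': 0.0, 'joint_pos': array([ 1.11398630e+00,  5.33876310e-02,  1.61430693e+00,  7.16444605e-06,
        1.47600127e+00, -1.19016130e-01]), 'joint_vel': array([ 1.21349917e-04, -2.31735920e-03,  1.25460437e-04, -1.84956298e-04,
       -2.71497040e-05,  2.03536791e-04]), 'joint_efforts': array([-5.26098611e-04, -3.93680227e+01, -3.70180964e+01, -1.71933652e-04,
        6.87126463e-03,  1.80345999e-06]), 'tool_pos': array([0.20687741, 0.58915046, 0.25203617]), 'tool_rot': array([-3.02018870e-04,  1.68095341e-01,  9.85770181e-01, -1.00728901e-03]), 'contact_force': array([0.11912155, 0.36853008, 0.05659792]), 'ft_torque': array([0.02517952, 0.05440824, 0.05572755]), 'grasp_force': 0.0, 'gripper_width': 0.9981280448977512}
top {'camera_matrix': [[479.563, 0.0, 318.847], [0.0, 479.563, 244.328], [0.0, 0.0, 1.0]], 'pose': [[0.003, 0.991, -0.133, 0.4], [-1.0, 0.006, 0.016, -0.023], [0.017, 0.133, 0.991, 1.294], [0.0, 0.0, 0.0, 1.0]]}
fixture [([0.527, -0.053, 0.005], 0.68), ([0.758, 0.017, 0.147], 0.22)]
heel_a [([0.556, 0.326, 0.014], 0.97), ([0.53, 0.097, 0.025], 0.94), ([0.441, 0.41
[... 943 characters left out ...]
087, 0.027], 0.7), ([0.433, 0.274, 0.017], 0.59), ([0.702, 0.392, 0.021], 0.51), ([0.438, 0.405, 0.016], 0.48), ([0.314, 0.331, 0.021], 0.44), ([0.768, -0.004, 0.093], 0.27)]
lever_grip [([0.595, -0.125, 0.153], 0.78), ([0.507, -0.2, 0.086], 0.27)]
catch_tip [([0.503, -0.2, 0.085], 0.85)]
catch_hinge [([0.531, -0.133, 0.008], 0.63)]
lever_hinge [([0.532, -0.126, 0.008], 0.92)]
seat_front [([0.532, -0.131, 0.005], 0.56), ([0.557, 0.31, 0.018], 0.56)]
spray_can [([0.769, -0.007, 0.094], 0.75)]
cement_tin [([0.583, -0.457, 0.056], 0.64)]
wedge [([0.745, 0.259, 0.018], 0.62)]
thread_black [([0.445, -0.468, 0.042], 0.58), ([0.609, 0.085, 0.025], 0.16)]
thread_white [([0.518, -0.461, 0.04], 0.61)]
```

View pics/top0.png

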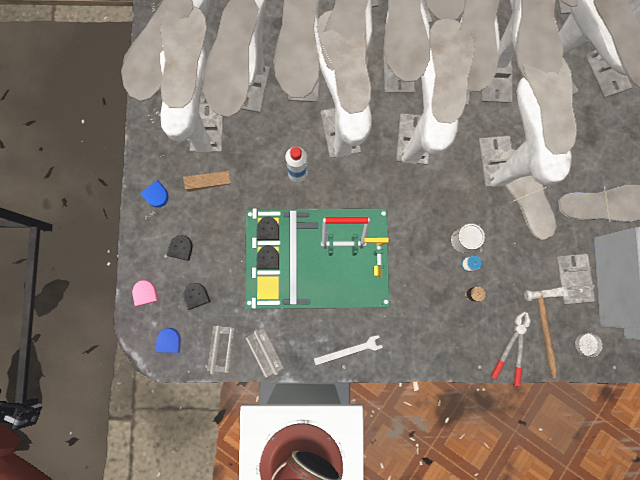

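View pics/side0.png

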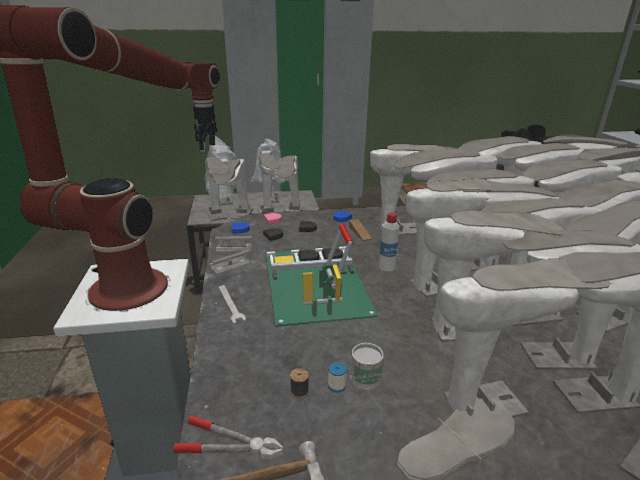

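The empty seat is the front one: its yellow floor is at about (268,288) in the top view, with heels seated at (268,258) and (268,229). The black spares are at (195,296) and (180,247). The pieces at (154,194), (167,341) and (145,292) are blue and pink look-alikes.

```bash
python3 - <<'E'
from h import *
im=cv2.imread('pics/top0.png'); hsv=cv2.cvtColor(im,cv2.COLOR_BGR2HSV)
def blob(lo,hi,box,z,n):
    m=cv2.inRange(hsv,lo,hi); k=np.zeros_like(m); x0,y0,x1,y1=box;k[y0:y1,x0:x1]=m[y0:y1,x0:x1]
    nn,l,st,ce=cv2.connectedComponentsWithStats(k)
    for i in range(1,nn):
        if st[i,4]>20:
            c=cv2.findContours((l==i).astype(np.uint8),0,2)[0][0];r=cv2.minAreaRect(c)
            P=[np.round(ray('top',p,z)[:2],4).tolist() for p in cv2.boxPoints(r)]
            print(n,st[i].tolist(),np.round(ray('top',ce[i],z)[:2],4),P)
blob((20,120,90),(35,255,255),(255,270,285,305),.006,'seat')
blob((20,120,90),(35,255,255),(360,230,395,280),.1,'catch')
blob((0,120,90),(8,255,255),(315,210,380,230),.19,'grip')
blob((60,60,20),(90,255,255),(235,200,400,315),.006,'plate')
# spares
for r in regions_of('top','heel_a'):
    p=r['pixels'].astype(np.uint8); c=max(cv2.findContours(p,0,2)[0],key=len); R=cv2.minAreaRect(c)
    print(round(r['score'],2),[np.round(ray('top',q,.018)[:2],3).tolist() for q in cv2.boxPoints(R)],np.round(ray('top',R[0],.018)[:2],3))
a=cv2.resize(im[200:320,120:280],None,fx=5,fy=5,interpolation=cv2.INTER_CUBIC);cv2.imwrite('pics/c1.png',a)
print({k:np.round(v,3).tolist() for k,v in get_calibration('wrist').items()})
E
```

```text
seat [257, 277, 22, 23, 471] [0.4554 0.0935] [[0.4834, 0.1221], [0.4837, 0.0658], [0.425, 0.065], [0.4248, 0.1208]]
catch [364, 238, 25, 8, 143] [ 0.5707 -0.1875] [[0.5769, -0.1558], [0.5772, -0.2165], [0.5594, -0.2162], [0.5591, -0.1556]]
catch [374, 265, 7, 13, 74] [ 0.4942 -0.1876] [[0.5087, -0.1802], [0.5088, -0.1953], [0.4787, -0.1949], [0.4786, -0.1799]]
grip [325, 217, 43, 7, 288] [ 0.6061 -0.1039] [[0.6127, -0.0547], [0.6134, -0.1533], [0.5991, -0.1531], [0.5984, -0.0547]]
plate [245, 209, 145, 100, 9848] [ 0.5268 -0.0609] [[0.669, 0.1586], [0.6717, -0.2358], [0.4023, -0.2314], [0.401, 0.1522]]
0.92 [[0.453, 0.326], [0.477, 0.267], [0.419, 0.242], [0.395, 0.301]] [0.436 0.284]
0.91 [[0.707, 0.447], [0.75, 0.398], [0.697, 0.354], [0.655, 0.403]] [0.702 0.4  ]
0.75 [[0.348, 0.384], [0.349, 0.321], [0.285, 0.319], [0.285, 0.381]] [0.316 0.351]
0.68 [[0.466, 0.457], [0.48, 0.396], [0.418, 0.379], [0.404, 0.44]] [0.442 0.418]
0.61 [[0.647, 0.124], [0.648, 0.07], [0.58, 0.069], [0.579, 0.123]] [0.613 0.097]
0.57 [[0.566, 0.125], [0.566, 0.066], [0.504, 0.065], [0.504, 0.124]] [0.535 0.095]
0.56 [[0.54, 0.364], [0.601, 0.352], [0.585, 0.29], [0.525, 0.303]] [0.563 0.327]
0.48 [[0.646, -0.052], [0.647, -0.179], [0.565, -0.178], [0.564, -0.052]] [ 0.605 -0.115]
{'camera_matrix': [[380.946, 0.0, 317.362], [0.0, 380.946, 238.664], [0.0, 0.0, 1.0]], 'pose': [[0.331, -0.9, -0.282, 0.134], [0.944, 0.316, 0.1, 0.615], [-0.0, -0.3, 0.954, 0.374], [0.0, 0.0, 0.0, 1.0]]}
```

View pics/c1.png

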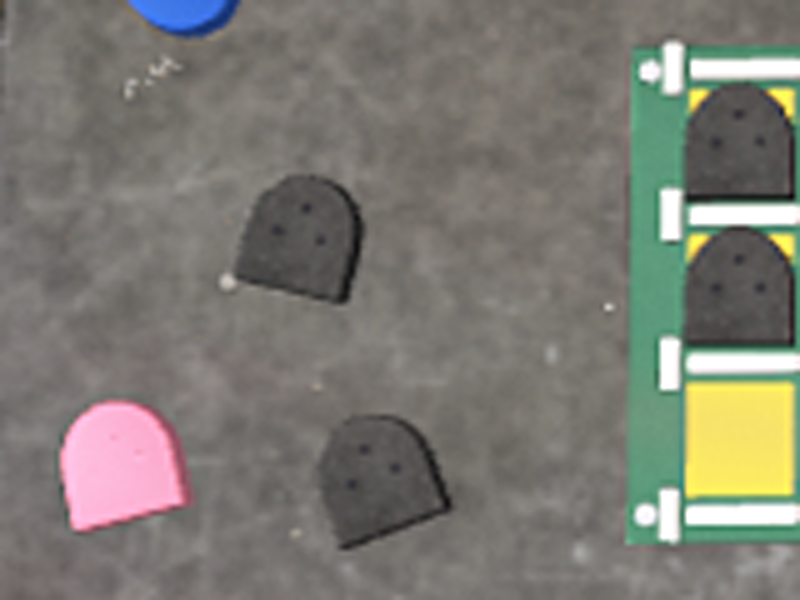

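The fixture yaw is about 0. I'll take the spare at about (0.563, 0.327), yaw about -0.23, since it needs the least turning, and move above it first.

Call:
{"api": "apply_moves", "payload": {
  "targets": [
    {"translation": [-0.45,-0.15,0.1],"twist": -0.13,"hand": 1},
    {"translation": [-0.45,-0.15,0.1],"twist": -0.13,"hand": 1},
    {"translation": [-0.45,-0.15,0.1],"twist": -0.13,"hand": 1},
    {"translation": [-0.45,-0.15,0.1],"twist": -0.13,"hand": 1},
    {"translation": [-0.45,-0.15,0.1],"twist": -0.13,"hand": 1},
    {"translation": [-0.45,-0.15,0.1],"twist": -0.13,"hand": 1},
    {"translation": [-0.45,-0.15,0.1],"twist": -0.13,"hand": 1},
    {"translation": [-0.45,-0.15,0.1],"twist": -0.13,"hand": 1}
  ]
}}

```text
time: 2.15
tool_pos: [0.5186, 0.3698, 0.1731]
tool_rot: [0.0, 0.116, 0.993, 0.0]
contact_force: [0.8, 0.0, 1.2]
gripper_width: 1.001
grasp_force: 0.0
```

```bash
cat >> h.py <<'E'
def axes(s):
    w,x,y,z=s['tool_rot']; a=np.array([1-2*(y*y+z*z),2*(x*y+w*z)]); b=np.array([2*(x*y-w*z),1-2*(x*x+z*z)]); return a,b
def todo(P,z=None):
    s=state();a,b=axes(s);d=np.array(P[:2])-s['tool_pos'][:2]
    print('need mm tx,ty,tz',np.round([1000*d@a,1000*d@b, 0 if z is None else 1000*(s['tool_pos'][2]-z)],1),'yaw(heel-like)',round(np.arctan2(-a[1],-a[0]),4))
E
python3 - <<'E'
from h import *
im=save('wrist','w1')
for r in regions_of('wrist','heel_a'):
    p=r['pixels'].astype(np.uint8); c=max(cv2.findContours(p,0,2)[0],key=len); c=np.array([ray('wrist',q[0],.018)[:2]*1000 for q in c],np.float32); R=cv2.minAreaRect(c)
    print(round(r['score'],2),np.round(R[0],1),np.round(R[1],1),round(np.radians(R[2]),3),np.round(cv2.boxPoints(R)).tolist(), proj('wrist',[R[0][0]/1000,R[0][1]/1000,.018]))
E
```

```text
0.88 [541.1 113.6] [32.5 76.3] 1.087 [[500.0, 117.0], [567.0, 81.0], [582.0, 110.0], [515.0, 146.0]] [ 20.56850115 323.05033606]
0.88 [560.6 328.1] [58.7 66.8] 1.332 [[521.0, 308.0], [586.0, 292.0], [600.0, 349.0], [535.0, 365.0]] [281.62281222 287.30537534]
0.78 [594.9  96. ] [35.2 75.9] 0.031 [[576.0, 133.0], [578.0, 57.0], [614.0, 59.0], [611.0, 134.0]] [ 30.80955335 381.46049957]
0.67 [437.  286.3] [63.6 61.6] 0.349 [[397.0, 304.0], [418.0, 246.0], [477.0, 268.0], [456.0, 326.0]] [177.25145392 143.02993755]
0.63 [694.5 398.7] [72.1 61.9] 0.749 [[647.0, 397.0], [689.0, 351.0], [742.0, 401.0], [700.0, 446.0]] [399.93283385 406.2263991 ]
0.59 [443.8 417.2] [61.4 58.5] 0.255 [[407.0, 438.0], [421.0, 381.0], [481.0, 397.0], [466.0, 453.0]] [362.58591384 106.04523512]
```

View pics/w1.png

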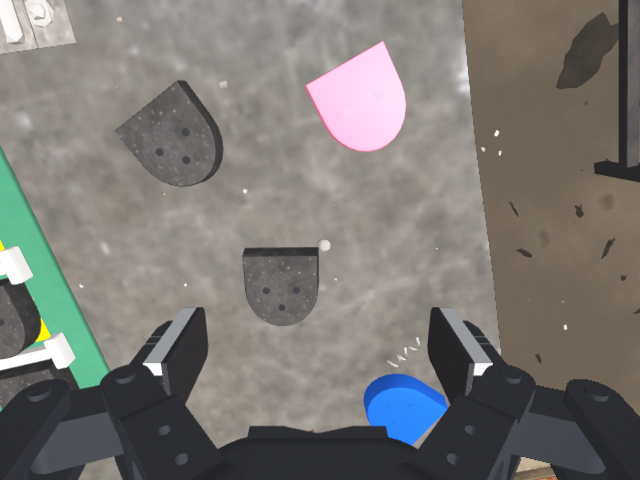

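The heel sits at columns 244-319, rows 257-325, with its flat end toward the robot and squared to the tool. That puts its centre at about (0.562, 0.328), yaw -0.239. I'll grasp 11 mm toward the flat end.

```bash
python3 -c "
from h import *
todo([.5513,.3306],.027)"
```

```text
need mm tx,ty,tz [-38.6 -28.3 144.5] yaw(heel-like) -0.2397
```

Call:
{"api": "apply_moves", "payload": {
  "targets": [
    {"translation": [-0.2,-0.15,0.2],"twist": 0,"hand": 1},
    {"translation": [-0.19,-0.13,0.25],"twist": 0,"hand": 1},
    {"translation": [0,0,0.3],"twist": 0,"hand": 1},
    {"translation": [0,0,0.3],"twist": 0,"hand": 1},
    {"translation": [0,0,0.25],"twist": 0,"hand": 1},
    {"translation": [0,0,0],"twist": 0,"hand": 1}
  ]
}}

```text
time: 2.85
tool_pos: [0.545, 0.3338, 0.0387]
tool_rot: [-0.004, 0.116, 0.993, -0.002]
contact_force: [-0.3, -0.4, 0.8]
gripper_width: 0.998
grasp_force: 0.0
```

```bash
python3 -c "
from h import *
todo([.5513,.3306],.027)
im=save('wrist','w2')"
```

```text
need mm tx,ty,tz [-6.8 -1.7 11.7] yaw(heel-like) -0.2335
```

View pics/w2.png

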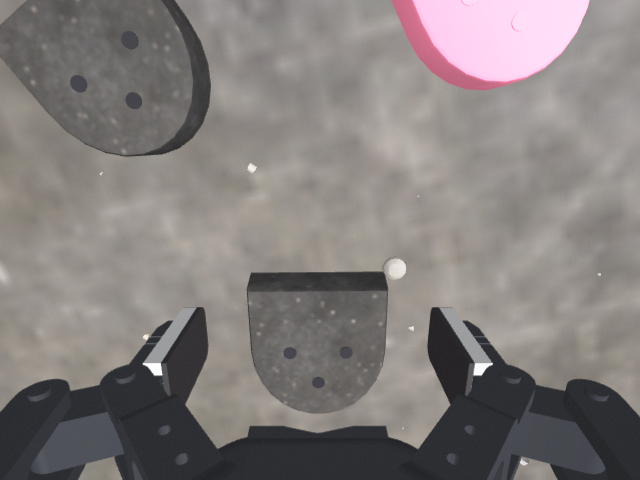

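The heel is centred between the pads (columns 247-387, image centre 318). I'll finish the remaining offset and close.

Call:
{"api": "apply_moves", "payload": {
  "targets": [
    {"translation": [-0.06,-0.01,0.06],"twist": 0,"hand": 1},
    {"translation": [0,0,0.06],"twist": 0,"hand": 1},
    {"translation": [0,0,0],"twist": 0,"hand": 0.3},
    {"translation": [0,0,0],"twist": 0,"hand": 0.3},
    {"translation": [0,0,0],"twist": 0,"hand": 0.3},
    {"translation": [0,0,0],"twist": 0,"hand": 0.3},
    {"translation": [0,0,0],"twist": 0,"hand": 0.3}
  ]
}}

```text
time: 3.6
tool_pos: [0.5552, 0.333, 0.0329]
tool_rot: [0.001, 0.117, 0.993, 0.001]
contact_force: [1.0, -0.2, 6.4]
gripper_width: 0.63
grasp_force: 63.5
```

Call:
{"api": "apply_moves", "payload": {
  "targets": [
    {"translation": [0,0,-0.3],"twist": 0,"hand": 0.3},
    {"translation": [0,0,-0.3],"twist": 0,"hand": 0.3},
    {"translation": [0,0,-0.2],"twist": 0,"hand": 0.3},
    {"translation": [0,0,0],"twist": 0,"hand": 0.3}
  ]
}}

```text
time: 4.0
tool_pos: [0.5561, 0.3334, 0.115]
tool_rot: [0.003, 0.117, 0.993, 0.002]
contact_force: [0.3, 0.6, -0.2]
gripper_width: 0.637
grasp_force: 62.8
```

```bash
python3 -c "
from h import *
s=state();print(s['tool_pos'],s['gripper_width'],s['grasp_force'],s['contact_force'])
im=save('wrist','w3')"
```

```text
[0.55612307 0.33341287 0.11499482] 0.637137864381448 62.766723164822906 [ 0.32709123  0.59573483 -0.24815246]
```

View pics/w3.png

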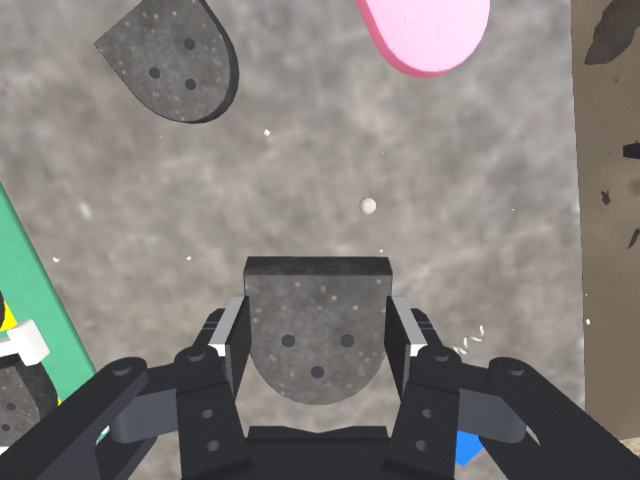

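The heel is held level and square: flat edge at row 275, round end at row 404, centred on column 318. I'll carry it over the front seat.

Call:
{"api": "apply_moves", "payload": {
  "targets": [
    {"translation": [0.08,-0.43,0],"twist": 0,"hand": 0.3},
    {"translation": [0.08,-0.43,0],"twist": 0,"hand": 0.3},
    {"translation": [0.08,-0.43,0],"twist": 0,"hand": 0.3},
    {"translation": [0.08,-0.43,0],"twist": 0,"hand": 0.3},
    {"translation": [0.08,-0.43,0],"twist": 0,"hand": 0.3},
    {"translation": [0.08,-0.43,0],"twist": -0.8,"hand": 0.3},
    {"translation": [0,0,0],"twist": -0.8,"hand": 0.3},
    {"translation": [0,0,0],"twist": -0.75,"hand": 0.3}
  ]
}}

```text
time: 4.85
tool_pos: [0.4456, 0.0913, 0.1087]
tool_rot: [-0.002, -0.001, 1.0, -0.0]
contact_force: [-0.4, 0.4, -0.3]
gripper_width: 0.632
grasp_force: 62.9
```

```bash
python3 - <<'E'
from h import *
s=state();a,b=axes(s);z=s['tool_pos'][2]-.015
print(s['tool_pos'],s['joint_vel'].round(2))
im=save('wrist','w4')
for uv in [(318,275),(318,404),(243,280),(392,280)]:
    d=ray('wrist',uv,z)[:2]-s['tool_pos'][:2]; print(uv,np.round([1000*d@a,1000*d@b],1))
todo([.4485,.0935])
E
```

```text
[0.44559797 0.09134525 0.10870765] [ 0.02  0.02 -0.02  0.   -0.   -0.74]
(318, 275) [20.3  0.9]
(318, 404) [-39.8   1.2]
(243, 280) [ 18.1 -28.1]
(392, 280) [18.3 29.6]
need mm tx,ty,tz [-2.6  1.7  0. ] yaw(heel-like) 0.0045
```

View pics/w4.png

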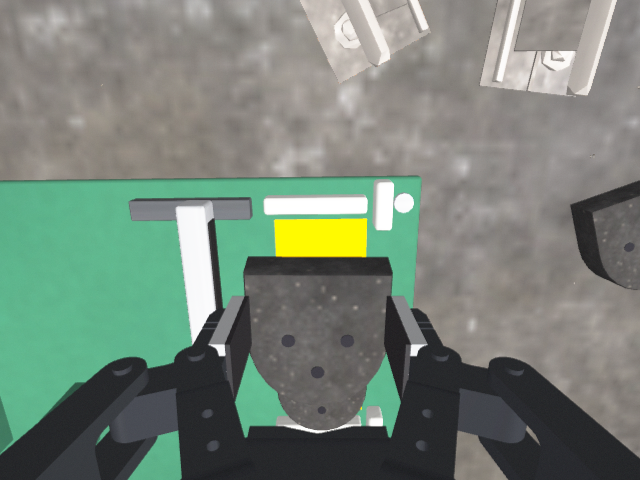

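Below the held heel, the front seat's yellow floor shows at columns 275-367 from row 218, with its front rib at rows 197-213. I'll convert these to world positions.

```bash
python3 - <<'E'
from h import *
print(state()['tool_pos'])
for n,uv,z in [('rib far edge',(316,197),.016),('rib near top edge',(316,206),.016),('rib/top edge2',(316,213),.016),('rib foot',(316,213),.006),('yel R',(275,240),.006),('yel L',(367,240),.006),('yel front',(320,218.5),.006),('fence post c',(383,205),.02),('fence inner edge',(375,205),.02),('bar right top',(178,209),.035),('bar left top',(211,209),.035),('rib front right',(264,197),.016),('rib front left',(368,197),.016)]: print(n,np.round(ray('wrist',uv,z)*1000,1))
im=cv2.imread('pics/top0.png')
for n,uv,z in [('ribs',(120+735/5,200+y/5),.016) for y in (69,215,363,515)]: print(n,y if 0 else np.round(ray('top',uv,z)*1000,1))
E
```

```text
[0.44589567 0.09181334 0.1088946 ]
rib far edge [409.9  91.1  16. ]
rib near top edge [415.2  91.1  16. ]
rib/top edge2 [419.3  91.2  16. ]
rib foot [421.6  91.1   6. ]
yel R [438.8  66.    6. ]
yel L [438.5 122.6   6. ]
yel front [425.   93.6   6. ]
fence post c [413.5 128.7  20. ]
fence inner edge [413.6 124.2  20. ]
bar right top [413.   19.1  35. ]
bar left top [412.9  36.3  35. ]
rib front right [410.1  61.6  16. ]
rib front left [409.8 120.7  16. ]
ribs [654.1  97.4  16. ]
ribs [574.2  96.   16. ]
ribs [494.6  94.6  16. ]
ribs [414.2  93.2  16. ]
```

Call:
{"api": "apply_moves", "payload": {
  "targets": [
    {"translation": [0.015,0.005,0.25],"twist": 0,"hand": 0.3},
    {"translation": [0,0,0.25],"twist": 0,"hand": 0.3},
    {"translation": [0,0,0],"twist": 0,"hand": 0.3}
  ]
}}

```text
time: 5.2
tool_pos: [0.4418, 0.093, 0.0562]
tool_rot: [-0.005, -0.0, 1.0, -0.0]
contact_force: [-1.0, 0.2, -2.1]
gripper_width: 0.634
grasp_force: 62.9
```

```bash
python3 - <<'E'
from h import *
s=state();print(s['tool_pos'],s['contact_force'],axes(s)[0])
im=save('wrist','w5')
cv2.imwrite('pics/w5c.png',cv2.resize(cv2.imread('pics/w5.png')[120:420,180:460],None,fx=2,fy=2))
E
```

```text
[0.44181602 0.09302237 0.05615794] [-0.96267166  0.24600345 -2.08254001] [-9.99942270e-01 -3.42586224e-04]
```

View pics/w5c.png

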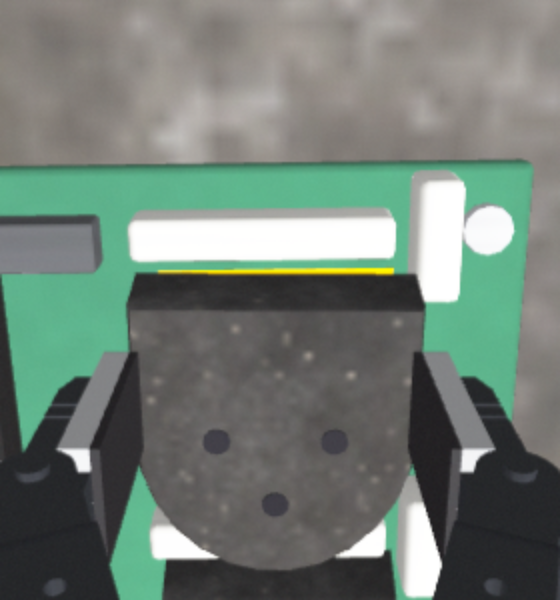

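```bash
python3 - <<'E'
from h import *
s=state();print(s['tool_pos'])
for n,uv,z in [('heel flat bottom',(318,256.5),.020),('heel flat top',(318,275),.038),('heel bottom L/R',(392,256.5),.02),('heel bottom R',(245,256.5),.02),('rib in',(318,250),.016),('rib far',(318,226),.016),('fence in',(386,240),.02),('back rib, far edge',(265,398),.016),('round end top',(317,404),.038)]: print(n,np.round(ray('wrist',uv,z)*1000,1))
E
```

```text
[0.44340465 0.09311147 0.0582147 ]
heel flat bottom [423.5  93.7  20. ]
heel flat top [424.9  93.7  38. ]
heel bottom L/R [423.5 126.5  20. ]
heel bottom R [423.5  61.3  20. ]
rib in [421.8  93.7  16. ]
rib far [410.6  93.6  16. ]
fence in [415.8 123.4  20. ]
back rib, far edge [502.2  66.5  16. ]
round end top [487.1  93.3  38. ]
```

Call:
{"api": "apply_moves", "payload": {
  "targets": [
    {"translation": [-0.01,-0.03,0],"twist": 0,"hand": 0.3},
    {"translation": [0,0,0.06],"twist": 0,"hand": 0.3},
    {"translation": [0,0,0.06],"twist": 0,"hand": 0.3},
    {"translation": [0,0,0.05],"twist": 0,"hand": 0.3},
    {"translation": [0,0,0],"twist": 0,"hand": 0.3},
    {"translation": [0,0,0],"twist": 0,"hand": 0.3}
  ]
}}

```text
time: 5.85
tool_pos: [0.4471, 0.0901, 0.0442]
tool_rot: [-0.0, -0.001, 1.0, -0.0]
contact_force: [-0.3, -0.1, -0.3]
gripper_width: 0.635
grasp_force: 62.9
```

Call:
{"api": "apply_moves", "payload": {
  "targets": [
    {"translation": [0.04,0,0],"twist": 0,"hand": 0.3},
    {"translation": [0,0,0],"twist": 0,"hand": 0.3},
    {"translation": [0,0,0],"twist": 0,"hand": 0.3}
  ]
}}

```text
time: 6.15
tool_pos: [0.4432, 0.0901, 0.0445]
tool_rot: [0.0, -0.001, 1.0, 0.0]
contact_force: [0.1, -0.0, -0.4]
gripper_width: 0.631
grasp_force: 62.9
```

```bash
python3 - <<'E'
from h import *
s=state();print(s['tool_pos'],s['contact_force'],s['joint_vel'].round(2))
im=save('wrist','w6')
g=cv2.cvtColor(im,cv2.COLOR_RGB2HSV)
for u in (270,300,318,340,365): print(u,[(r,*g[r,u].tolist()) for r in range(218,300,3)][::1] if u==318 else '')
E
```

```text
[0.44320785 0.09014586 0.04447227] [ 0.09365929 -0.01127087 -0.43087748] [ 0.  0. -0. -0. -0. -0.]
270 
300 
318 [(218, 76, 123, 182), (221, 76, 125, 182), (224, 76, 122, 180), (227, 71, 18, 159), (230, 20, 5, 164), (233, 24, 6, 217), (236, 0, 0, 252), (239, 30, 1, 255), (242, 0, 1, 255), (245, 0, 0, 254), (248, 0, 1, 255), (251, 30, 1, 255), (254, 30, 1, 253), (257, 78, 52, 59), (260, 143, 24, 43), (263, 170, 18, 43), (266, 165, 11, 47), (269, 120, 6, 46), (272, 0, 0, 47), (275, 15, 7, 71), (278, 20, 8, 91), (281, 20, 17, 92), (284, 15, 6, 84), (287, 0, 6, 87), (290, 0, 9, 86), (293, 10, 9, 86), (296, 20, 9, 82), (299, 15, 6, 82)]
340 
365
```

```bash
python3 - <<'E'
from h import *
for n,r,z in [('rib far',232,.016),('rib in',255.5,.016),('heel top edge',274,.0295),('heel top edge',274,.0265)]: print(n,np.round(ray('wrist',(318,r),z)*1000,1))
E
```

```text
rib far [409.4  90.6  16. ]
rib in [419.6  90.7  16. ]
heel top edge [422.2  90.6  29.5]
heel top edge [423.5  90.6  26.5]
```

The rib's inner edge is at x = 0.4196 and the heel's flat end at about 0.4228, so it is centred with a 3 mm gap. I'll lower and release.

Call:
{"api": "apply_moves", "payload": {
  "targets": [
    {"translation": [0,0,0.05],"twist": 0,"hand": 0.3},
    {"translation": [0,0,0.02],"twist": 0,"hand": 0.3},
    {"translation": [0,0,0],"twist": 0,"hand": 0.3},
    {"translation": [0,0,0],"twist": 0,"hand": 0.3}
  ]
}}

```text
time: 6.6
tool_pos: [0.4438, 0.0901, 0.0388]
tool_rot: [-0.0, -0.001, 1.0, -0.0]
contact_force: [-5.1, -0.9, 12.0]
gripper_width: 0.632
grasp_force: 65.0
```

Call:
{"api": "apply_moves", "payload": {
  "targets": [
    {"translation": [0,0,0],"twist": 0,"hand": 0.85},
    {"translation": [0,0,0],"twist": 0,"hand": 0.85},
    {"translation": [0,0,0],"twist": 0,"hand": 0.85},
    {"translation": [0,0,-0.2],"twist": 0,"hand": 0.85},
    {"translation": [0,0,-0.3],"twist": 0,"hand": 0.85},
    {"translation": [0,0,-0.4],"twist": 0,"hand": 0.85},
    {"translation": [0.2,0,-0.4],"twist": 0,"hand": 0.85},
    {"translation": [0.2,0,0],"twist": 0,"hand": 0.85}
  ]
}}

```text
time: 7.4
tool_pos: [0.4065, 0.0902, 0.1738]
tool_rot: [0.006, -0.001, 1.0, 0.0]
contact_force: [0.2, 0.5, 0.8]
gripper_width: 0.853
grasp_force: 0.0
```

```bash
python3 - <<'E'
from h import *
s=state();print(s['tool_pos'],s['joint_vel'].round(2),s['contact_force'])
im=save('wrist','w7')
for r in regions_of('wrist','heel_a'):
    p=r['pixels'].astype(np.uint8); c=max(cv2.findContours(p,0,2)[0],key=len); c=np.array([ray('wrist',q[0],.024)[:2]*1000 for q in c],np.float32); R=cv2.minAreaRect(c)
    print(round(r['score'],2),np.round(R[0],1),np.round(R[1],1),round(np.radians(R[2]),3),np.round(cv2.boxPoints(R)).tolist())
E
```

```text
[0.40648031 0.09019172 0.17377808] [ 0.02 -0.57  0.51  0.    0.13  0.02] [0.16572581 0.45274544 0.80273186]
0.94 [442.2  90.7] [65.6 57. ] 0.002 [[409.0, 119.0], [409.0, 62.0], [475.0, 62.0], [475.0, 119.0]]
0.74 [422.7 271.5] [67.1 62.1] 0.361 [[380.0, 289.0], [402.0, 231.0], [465.0, 254.0], [443.0, 312.0]]
0.62 [318.6 300.8] [22.5  1.9] 0.251 [[307.0, 299.0], [308.0, 297.0], [330.0, 303.0], [329.0, 305.0]]
0.59 [571.7  95.5] [26.6 56.7] 0.1 [[556.0, 122.0], [561.0, 66.0], [588.0, 69.0], [582.0, 125.0]]
```

View pics/w7.png

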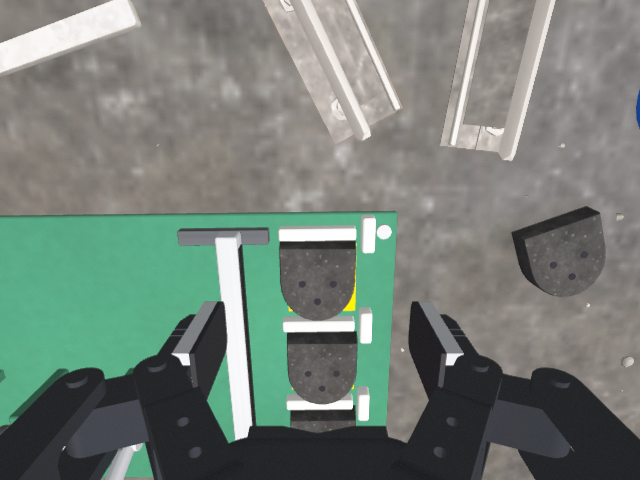

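The third heel is in the front seat (columns 280-356, rows 250-320), sitting like its neighbours with a little free floor on its fence side. Next I'll shut the fingers and go to the left of the catch paddle.

Call:
{"api": "apply_moves", "payload": {
  "targets": [
    {"translation": [-0.14,-0.38,0],"twist": 0,"hand": 0},
    {"translation": [-0.14,-0.38,0],"twist": 0,"hand": 0},
    {"translation": [-0.14,-0.38,0],"twist": 0,"hand": 0},
    {"translation": [-0.14,-0.38,0],"twist": 0,"hand": 0},
    {"translation": [-0.14,-0.38,0],"twist": 0,"hand": 0},
    {"translation": [-0.14,-0.38,0],"twist": 0,"hand": 0},
    {"translation": [0,0,0],"twist": 0,"hand": 0},
    {"translation": [0,0,0],"twist": 0,"hand": 0}
  ]
}}

```text
time: 8.3
tool_pos: [0.4872, -0.1384, 0.1655]
tool_rot: [-0.001, 0.0, 1.0, 0.001]
contact_force: [-0.3, 0.1, 0.2]
gripper_width: 0.001
grasp_force: 0.0
```

```bash
python3 - <<'E'
from h import *
s=state();print(s['tool_pos'],s['gripper_width']);todo([.493,-.1365],.112)
im=save('wrist','w8')
for q in ('catch_tip','lever_grip'): print(q,[(np.round(r['point'],3).tolist(),round(r['score'],2)) for r in recognise('wrist',q)[:3]])
save('top','top2')
for r in regions_of('top','heel_a'):
    p=r['pixels'].astype(np.uint8); c=max(cv2.findContours(p,0,2)[0],key=len); c=np.array([ray('top',q[0],.024)[:2]*1000 for q in c],np.float32); R=cv2.minAreaRect(c)
    if R[0][1]<150: print(round(r['score'],2),np.round(R[0],1),np.round(R[1],1),round(np.radians(R[2]),3))
E
```

```text
[ 0.48717673 -0.13839701  0.16546645] 0.0009462836433664827
need mm tx,ty,tz [-5.8  1.9 53.5] yaw(heel-like) -0.0006
catch_tip [([0.491, -0.183, 0.117], 0.72)]
lever_grip [([0.565, -0.059, 0.068], 0.84)]
0.65 [534.3  93.2] [61.5 61.2] 0.005
0.64 [612.4  94.6] [62.7 56.3] 0.015
0.6 [452.2  91.6] [60.4 60.8] 0.004
0.35 [ 606.6 -112.5] [ 81.3 135. ] 0.049
```

The heels are at x = 0.452, 0.534 and 0.612, spaced about 80 mm as they should be. The catch tip is at (0.491, -0.183, 0.117), which matches the geometry given. I'll go down beside it and sweep right.

Call:
{"api": "apply_moves", "payload": {
  "targets": [
    {"translation": [-0.05,0.02,0.1],"twist": 0,"hand": 0},
    {"translation": [0,0,0.22],"twist": 0,"hand": 0},
    {"translation": [0,0,0.22],"twist": 0,"hand": 0},
    {"translation": [0,0,0],"twist": 0,"hand": 0},
    {"translation": [0,-0.12,0],"twist": 0,"hand": 0},
    {"translation": [0,-0.12,0],"twist": 0,"hand": 0},
    {"translation": [0,-0.12,0],"twist": 0,"hand": 0}
  ]
}}

```text
time: 9.25
tool_pos: [0.4935, -0.1732, 0.115]
tool_rot: [0.001, -0.0, 1.0, -0.0]
contact_force: [-0.1, 1.6, 0.7]
gripper_width: 0.001
grasp_force: 1.0
```

Call:
{"api": "apply_moves", "payload": {
  "targets": [
    {"translation": [0,-0.1,0.02],"twist": 0,"hand": 0},
    {"translation": [0,-0.1,0.02],"twist": 0,"hand": 0},
    {"translation": [0,-0.1,0.02],"twist": 0,"hand": 0},
    {"translation": [0,-0.1,0],"twist": 0,"hand": 0},
    {"translation": [0,-0.08,0],"twist": 0,"hand": 0},
    {"translation": [0,-0.05,0],"twist": 0,"hand": 0},
    {"translation": [0,0,0],"twist": 0,"hand": 0}
  ]
}}

```text
time: 9.95
tool_pos: [0.4924, -0.2253, 0.1071]
tool_rot: [-0.0, -0.0, 1.0, 0.0]
contact_force: [-1.5, 1.4, -0.0]
gripper_width: -0.003
grasp_force: 0.5
```

Call:
{"api": "apply_moves", "payload": {
  "targets": [
    {"translation": [0,-0.06,0],"twist": 0,"hand": 0},
    {"translation": [0,-0.06,0],"twist": 0,"hand": 0},
    {"translation": [0,0,0],"twist": 0,"hand": 0}
  ]
}}

```text
time: 10.25
tool_pos: [0.4924, -0.2279, 0.1065]
tool_rot: [-0.001, -0.0, 1.0, 0.011]
contact_force: [-0.5, 33.5, 11.7]
gripper_width: -0.001
grasp_force: 15.9
```

The force rose to 33 N, so the catch is at its stop. I'll back off, rise and check it.

Call:
{"api": "apply_moves", "payload": {
  "targets": [
    {"translation": [0,0.2,0],"twist": 0,"hand": 0},
    {"translation": [0,0.05,-0.4],"twist": 0,"hand": 0},
    {"translation": [0,0.1,-0.45],"twist": 0,"hand": 0},
    {"translation": [0,0.2,-0.45],"twist": 0,"hand": 0.5},
    {"translation": [0,0.3,-0.4],"twist": 0,"hand": 0.5},
    {"translation": [0,0.3,0],"twist": 0,"hand": 0.5},
    {"translation": [0,0,0],"twist": 0,"hand": 0.5},
    {"translation": [0,0,0],"twist": 0,"hand": 0.5}
  ]
}}

```text
time: 11.05
tool_pos: [0.4924, -0.1217, 0.2773]
tool_rot: [0.0, -0.001, 1.0, -0.001]
contact_force: [-0.4, -0.3, -0.1]
gripper_width: 0.499
grasp_force: 0.0
```

```bash
python3 - <<'E'
from h import *
s=state();print(s['tool_pos'],s['joint_pos'].round(2))
im=save('wrist','w9')
def red(im,z,cam,box=None):
    h=cv2.cvtColor(im,cv2.COLOR_RGB2HSV); m=cv2.inRange(h,(0,130,80),(8,255,255))|cv2.inRange(h,(172,130,80),(180,255,255))
    n,l,st,ce=cv2.connectedComponentsWithStats(m)
    for i in range(1,n):
        if st[i,4]>60:
            c=cv2.findContours((l==i).astype(np.uint8),0,2)[0][0]; R=cv2.minAreaRect(c)
            print(cam,st[i].tolist(),[np.round(ray(cam,q,z)*1000).tolist() for q in cv2.boxPoints(R)],np.round(ray(cam,R[0],z)*1000,1))
red(im,.19,'wrist')
for q in ('catch_tip','lever_grip'): print(q,[(np.round(r['point'],3).tolist(),round(r['score'],2)) for r in recognise('wrist',q)[:3]])
im=save('side','s2');red(im,.186,'side')
for q in ('catch_tip','lever_grip'): print(q,[(np.round(r['point'],3).tolist(),round(r['score'],2)) for r in recognise('side',q)[:3]])
E
```

```text
[ 0.492444   -0.12173287  0.27729095] [-0.39 -0.25  1.85 -0.    1.54 -1.96]
wrist [268, 401, 119, 28, 2995] [[592.0, -154.0, 190.0], [591.0, -77.0, 190.0], [612.0, -75.0, 190.0], [614.0, -155.0, 190.0]] [ 602.  -115.3  190. ]
catch_tip [([0.507, -0.224, 0.072], 0.66)]
lever_grip [([0.606, -0.137, 0.185], 0.85)]
side [154, 166, 19, 14, 69] [[14.0, 482.0, 186.0], [53.0, 579.0, 186.0], [82.0, 484.0, 186.0], [44.0, 395.0, 186.0]] [ 47.9 482.7 186. ]
side [134, 180, 17, 13, 67] [[-24.0, 333.0, 186.0], [-1.0, 425.0, 186.0], [27.0, 355.0, 186.0], [3.0, 270.0, 186.0]] [  1.1 343.8 186. ]
side [387, 213, 9, 10, 77] [[761.0, 17.0, 186.0], [784.0, 14.0, 186.0], [765.0, -47.0, 186.0], [742.0, -44.0, 186.0]] [762.6 -15.5 186. ]
side [339, 224, 13, 19, 110] [[599.0, -47.0, 186.0], [617.0, -32.0, 186.0], [617.0, -139.0, 186.0], [601.0, -152.0, 186.0]] [608.4 -94.6 186. ]
side [188, 415, 26, 16, 205] [[257.0, -668.0, 186.0], [260.0, -653.0, 186.0], [295.0, -673.0, 186.0], [291.0, -687.0, 186.0]] [ 275.9 -670.5  186. ]
side [174, 443, 28, 10, 259] [[244.0, -700.0, 186.0], [280.0, -705.0, 186.0], [281.0, -719.0, 186.0], [246.0, -714.0, 186.0]] [ 262.7 -709.9  186. ]
catch_tip [([0.559, -0.243, 0.08], 0.88)]
lever_grip [([0.589, -0.145, 0.143], 0.84), ([0.541, -0.119, 0.011], 0.57)]
```

The catch tip now reads to the right (y about -0.24) and low. The grip is at about (0.604, -0.105, 0.186). I'll move over it and turn the tool a quarter turn.

Call:
{"api": "apply_moves", "payload": {
  "targets": [
    {"translation": [-0.37,0.06,0],"twist": 0,"hand": 0.55},
    {"translation": [-0.37,0.06,0],"twist": 0,"hand": 0.55},
    {"translation": [-0.37,0.05,0],"twist": 1,"hand": 0.55},
    {"translation": [0,0,0],"twist": 1,"hand": 0.55},
    {"translation": [0,0,0],"twist": 1,"hand": 0.55},
    {"translation": [0,0,0],"twist": 1,"hand": 0.55},
    {"translation": [0,0,0],"twist": 1,"hand": 0.55},
    {"translation": [0,0,0],"twist": 1,"hand": 0.55}
  ]
}}

```text
time: 12.15
tool_pos: [0.6034, -0.1053, 0.2766]
tool_rot: [-0.0, 0.297, 0.955, -0.0]
contact_force: [-0.5, -0.0, -0.1]
gripper_width: 0.548
grasp_force: 0.0
```

Call:
{"api": "apply_moves", "payload": {
  "targets": [
    {"translation": [0,0,0],"twist": 1,"hand": 0.55},
    {"translation": [0,0,0],"twist": 1,"hand": 0.55},
    {"translation": [0,0,0],"twist": 1,"hand": 0.55},
    {"translation": [0,0,0],"twist": 1,"hand": 0.55},
    {"translation": [0,0,0],"twist": 1,"hand": 0.55},
    {"translation": [0,0,0],"twist": 1,"hand": 0.55},
    {"translation": [0,0,0],"twist": 1,"hand": 0.55},
    {"translation": [0,0,0],"twist": 1,"hand": 0.55}
  ]
}}

```text
time: 12.95
tool_pos: [0.6034, -0.1053, 0.2767]
tool_rot: [-0.0, 0.646, 0.764, -0.0]
contact_force: [0.2, 0.1, -0.1]
gripper_width: 0.549
grasp_force: 0.0
```

Call:
{"api": "apply_moves", "payload": {
  "targets": [
    {"translation": [0,0,0],"twist": 1,"hand": 0.55},
    {"translation": [0,0,0],"twist": 0.7,"hand": 0.55},
    {"translation": [0,0,0],"twist": 0,"hand": 0.55}
  ]
}}

```text
time: 13.25
tool_pos: [0.6034, -0.1053, 0.2767]
tool_rot: [-0.0, 0.707, 0.708, -0.0]
contact_force: [0.4, 0.5, -0.3]
gripper_width: 0.549
grasp_force: 0.0
```

```bash
python3 - <<'E'
from h import *
s=state();print(s['tool_pos'],s['joint_pos'].round(2),axes(s));todo([.604,-.105],.188)
im=save('wrist','w10')
h=cv2.cvtColor(im,cv2.COLOR_RGB2HSV); m=cv2.inRange(h,(0,130,80),(8,255,255))|cv2.inRange(h,(172,130,80),(180,255,255))
n,l,st,ce=cv2.connectedComponentsWithStats(m)
for i in range(1,n):
    if st[i,4]>60:
        c=cv2.findContours((l==i).astype(np.uint8),0,2)[0][0]; R=cv2.minAreaRect(c)
        print(st[i].tolist(),[np.round(ray('wrist',q,.19)*1000).tolist() for q in cv2.boxPoints(R)],np.round(ray('wrist',R[0],.19)*1000,1))
E
```

```text
[ 0.60339251 -0.10525289  0.27674162] [-0.29  0.01  1.62 -0.    1.51 -0.3 ] (array([-0.00143101,  0.99999897]), array([0.99999864, 0.00143108]))
need mm tx,ty,tz [ 0.3  0.6 88.7] yaw(heel-like) -1.5694
[598, 0, 42, 62, 2004] [[735.0, 26.0, 190.0], [755.0, 26.0, 190.0], [762.0, -0.0, 190.0], [741.0, -0.0, 190.0]] [748.3  13.2 190. ]
[310, 168, 29, 168, 4442] [[598.0, -54.0, 190.0], [613.0, -53.0, 190.0], [615.0, -156.0, 190.0], [598.0, -156.0, 190.0]] [ 605.9 -101.2  190. ]
```

View pics/w10.png

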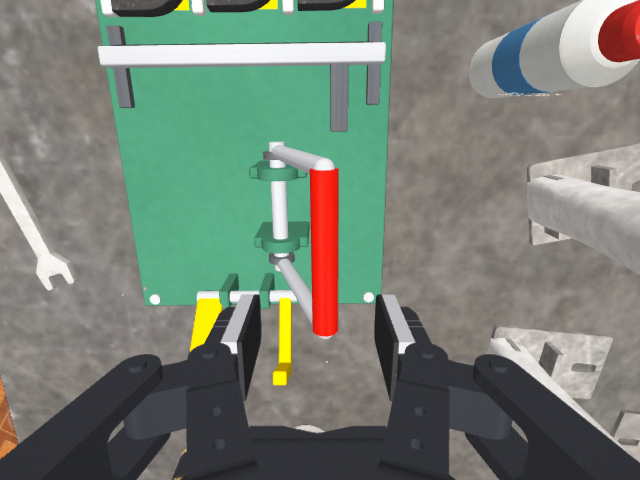

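The red grip is at columns 310-338, rows 168-336, centred at about (0.606, -0.105). The catch paddle is thrown over, clear of the arms. I'll descend and grip.

Call:
{"api": "apply_moves", "payload": {
  "targets": [
    {"translation": [0,0.03,0.3],"twist": 0,"hand": 0.55},
    {"translation": [0,0,0.3],"twist": 0,"hand": 0.55},
    {"translation": [0,0,0.28],"twist": 0,"hand": 0.55},
    {"translation": [0,0,0],"twist": 0,"hand": 0.55},
    {"translation": [0,0,0],"twist": 0,"hand": 0},
    {"translation": [0,0,0],"twist": 0,"hand": 0},
    {"translation": [0,0,0],"twist": 0,"hand": 0},
    {"translation": [0,0,0],"twist": 0,"hand": 0}
  ]
}}

```text
time: 14.1
tool_pos: [0.6075, -0.1051, 0.1919]
tool_rot: [0.002, 0.706, 0.708, 0.001]
contact_force: [-3.1, -0.3, 4.4]
gripper_width: 0.167
grasp_force: 58.8
```

Gripped. I'll pull it along the arc.

Call:
{"api": "apply_moves", "payload": {
  "targets": [
    {"translation": [0,-0.126,-0.03],"twist": 0,"hand": 0},
    {"translation": [0,-0.128,-0.02],"twist": 0,"hand": 0},
    {"translation": [0,-0.13,-0.005],"twist": 0,"hand": 0},
    {"translation": [0,-0.13,0.005],"twist": 0,"hand": 0},
    {"translation": [0,-0.128,0.02],"twist": 0,"hand": 0},
    {"translation": [0,0,0],"twist": 0,"hand": 0}
  ]
}}

```text
time: 14.7
tool_pos: [0.5466, -0.106, 0.1992]
tool_rot: [0.007, 0.706, 0.708, 0.004]
contact_force: [5.8, -0.4, 10.6]
gripper_width: 0.16
grasp_force: 58.9
```

Call:
{"api": "apply_moves", "payload": {
  "targets": [
    {"translation": [0,-0.126,0.0],"twist": 0,"hand": 0},
    {"translation": [0,-0.122,0.04],"twist": 0,"hand": 0},
    {"translation": [0,-0.117,0.055],"twist": 0,"hand": 0},
    {"translation": [0,-0.111,0.065],"twist": 0,"hand": 0},
    {"translation": [0,0,0],"twist": 0,"hand": 0}
  ]
}}

```text
time: 15.2
tool_pos: [0.4975, -0.1064, 0.181]
tool_rot: [0.005, 0.706, 0.708, 0.002]
contact_force: [2.2, -1.6, 9.5]
gripper_width: 0.163
grasp_force: 60.0
```

Call:
{"api": "apply_moves", "payload": {
  "targets": [
    {"translation": [0,-0.1,0.07],"twist": 0,"hand": 0},
    {"translation": [0,-0.06,0.05],"twist": 0,"hand": 0},
    {"translation": [0,0,0],"twist": 0,"hand": 0},
    {"translation": [0,0,0],"twist": 0,"hand": 0}
  ]
}}

```text
time: 15.6
tool_pos: [0.4846, -0.1065, 0.1707]
tool_rot: [0.008, 0.706, 0.708, 0.005]
contact_force: [9.3, -1.9, 8.7]
gripper_width: 0.163
grasp_force: 61.4
```

Call:
{"api": "apply_moves", "payload": {
  "targets": [
    {"translation": [0,-0.06,0.05],"twist": 0,"hand": 0},
    {"translation": [0,0,0],"twist": 0,"hand": 0},
    {"translation": [0,0,0],"twist": 0,"hand": 0}
  ]
}}

```text
time: 15.9
tool_pos: [0.4839, -0.1066, 0.1702]
tool_rot: [0.014, 0.706, 0.708, 0.01]
contact_force: [19.9, 2.9, 15.0]
gripper_width: 0.165
grasp_force: 62.1
```

```bash
python3 - <<'E'
from h import *
s=state();print(s['tool_pos'],s['contact_force'],s['joint_vel'].round(3))
save('top','top3');save('side','s3')
for r in regions_of('top','heel_a'):
    p=r['pixels'].astype(np.uint8); c=max(cv2.findContours(p,0,2)[0],key=len); c=np.array([ray('top',q[0],.024)[:2]*1000 for q in c],np.float32); R=cv2.minAreaRect(c)
    if R[0][1]<150: print(round(r['score'],2),np.round(R[0],1),np.round(R[1],1),round(np.radians(R[2]),3))
print([(np.round(r['point'],3),r['score']) for r in recognise('side','catch_tip')[:2]],[(np.round(r['point'],3),r['score']) for r in recognise('side','lever_grip')[:2]])
a=cv2.imread('pics/top3.png')[190:320,235:405]; b=cv2.imread('pics/s3.png')[190:320,235:405]
cv2.imwrite('pics/c3.png',cv2.resize(np.hstack([a,b]),(800,306),interpolation=cv2.INTER_CUBIC))
E
```

```text
[ 0.48388391 -0.10663541  0.17023817] [19.93258282  2.87016139 14.98346844] [ 0.002  0.001 -0.002 -0.002  0.002 -0.002]
0.96 [534.3  95.7] [61.5 55.9] 0.006
0.95 [454.7  93.2] [60.8 52.7] 0.015
0.8 [612.6  94.6] [62.5 56.2] 0.021
[(array([ 0.556, -0.246,  0.082]), 0.58)] [(array([ 0.52 , -0.153,  0.12 ]), 0.93)]
```

The force jumped with under 1 mm of travel, so the lever is at its stop. All three heels sit 80 mm apart in their seats and the catch is off. I'll hand in.

```bash
python3 -c "
from plant import *
print(job_done())"
```

```text
the job is handed in; nothing more can be done
None
```

I laid a spare heel in the empty front seat, threw the catch fully to the right and pulled the lever to its stop. I handed the job in at about 16 s with the lever still gripped and all three heels measuring in place; the hand-in returned no verdict.

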